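# Inspect a turned knob under a loupe at the gauge height

### The job

Start the inspection lamp's timer by twisting the black wing key clockwise all the way to its stop, then let go so that it springs back. Then pick up the red-handled loupe and hold it level and centred above the small turned wooden knob on the inspection stand, lens up at the height marked by the orange collar on the stand's post, touching nothing else. Finish while still holding the loupe steady there; do not disturb the wooden knob, the collar or the other things on the bench.

Things in the scene. Friction and masses are not known exactly. Their poses are not given: they have to be found in the camera images.
- timer: Grey lamp-timer box fixed to the bench, 100 x 100 x 40 mm high. Origin: centre of its underside. It stands at a different place and yaw each time.
- key (a joint): Turn of the black wing key on top of the timer box, rad. 0 = at rest (held there by its spring), grows as the key turns clockwise seen from above, hard stop at 1.05. The spring torque grows from 0.03 N m at rest to 0.135 N m at the stop and brings the key back to 0 when let go.
- key_grip (a point): Point on the key's vertical axis at the height to grip it, 26 mm above the timer box's top (66 mm above the bench). The key is an upright bar 44 mm long along this frame's x, 12 mm thick along y, its top 10 mm above this point and its foot 22 mm below it, on a flat round skirt of 48 mm diameter. The frame turns with the key.
- stand: Dark wooden inspection stand fixed to the bench: a slab 12 mm thick, from -55 to +95 mm along its x and 90 mm wide along its y, with a round cork spot whose top is 14 mm above the bench. Origin: on the bench, under the centre of the cork spot. An upright steel post of 8 mm diameter stands at x = +70 mm, y = 0 of this frame; its top is 135 mm above the bench. Its place and yaw differ each time.
- collar_mid (a point): Centre of the orange collar on the stand's post, which marks the focal height: a ring of 22 mm diameter, 14 mm tall. This point is on the post's axis, at half the collar's height. Set between 80 and 120 mm above the bench, differing each time; the collar stays by friction.
- collar (a joint): Height setting of the orange collar, m: 0 = its middle 80 mm above the bench, grows upward to 0.04. It is already set; leave it.
- part_top (a point): Centre of the top of the small turned wooden drawer knob (36 mm greatest diameter, 30 mm high, 40 g, loose) that stands upright on the cork spot; its top is 44 mm above the bench.
- lens (a point): Centre of the loupe's round lens, half-way up. The steel lens ring is 50 mm in diameter and 13 mm high. The frame is the loupe's: z is up through the lens when level, the handle points along -x.
- handle (a point): Middle of the loupe's red handle, where to grip it, 80 mm from the lens centre along the loupe's -x and at the same height. The handle is a straight bar from 36 to 134 mm from the lens centre, 16 mm wide (along the loupe's y) and 14 mm high. The same frame directions as lens. The loupe weighs about 60 to 130 g and balances about 15 mm from this point towards the lens. At the start this point is 37 mm above the bench.
- loupe: The loupe. Origin: underneath the lens centre, level with the underside of the ring and handle, 7 mm below lens.
- rest: Low wooden rest fixed to the bench, on which the loupe lies level at the start: a board 6 mm thick (190 x 70 mm) with two blocks whose tops are 30 mm high: one under the lens ring (from -16 to +20 mm along the rest's x), one under the handle's end (from -133 to -119 mm). Between the blocks the handle is free underneath. Origin: on the bench, below the lens.
- tin_mid (a point): Middle of a closed aluminium tin, 60 mm diameter, 45 mm high, standing loose on the bench: leave it alone.
- spindle_mid (a point): Middle of a loose turned wooden finial, 44 mm diameter, 56 mm high: leave it alone.
- blank_mid (a point): Middle of a loose wooden blank, 50 x 90 x 32 mm high, lying between the robot and the work: leave it alone.
Mind the look-alikes: they are no part of the job. Of the things that look like the timer, the largest one is meant.

How it is judged:
By the outcome, as a careful person would: the job done as asked, in the order asked, and still so for the second after the job is handed in, while the arm keeps its last pose, push and grip.
It also fails if it takes over 54 s, if anything falls off the work surface, if the arm or the gripper's body presses on something with over 40 N, if the wrist force passes 120 N, or if a joint passes its speed limit or range.

### The arm

A 7-joint arm with a two-finger parallel gripper is mounted at the origin on the work surface. World frame = base frame: x ahead of the robot, y to its left, z up, the work surface at z = 0. Lengths are in m, angles in rad, forces in N, time in s.
With the tool pointing down it reaches from about 0.35 to 0.9 m from the base axis. Payload 19.9 kg.
Tool frame: the origin (TCP) lies between the finger pads; the fingertips stand 19 mm ahead of it and the grasp point (between the pads) is the TCP; z points along the fingers, y is the direction in which the jaws open and shut (so a half turn about z gives the same grasp; the last joint's range is limited). The gripper opens to 94 mm and grips with 3 to 60 N. Pads are 16 mm wide; open, the fingers measure 119 mm over their backs; the gripper's body (75 mm by 177 mm) begins 78 mm behind the grasp point.
Start: joints at [1.169, 0.417, -0.01, 1.614, 0.005, 1.111, -0.053], TCP at [0.22, -0.585, 0.224] pointing down, gripper open.
Joint ranges: [-2.81, 2.81], [-0.39, 2.02], [-1.27, 1.25], [0.06, 2.57], [-1.19, 4.33], [0.19, 2], [-2.82, 2.82]. Speed limits (rad/s): [1.89, 1.89, 2.39, 2.39, 3.01, 3.01, 3.01].

### API

Orientations are given as a 3x3 rotation matrix whose columns are the frame's x, y, z axes.
In Python, from rig import robot gives the robot as it stands. Calls block until the motion is done:
- robot.move_ptp(position, orientation): joint-space move of the TCP to a pose.
- robot.move_linear(position, velocity=0.15, frame=None, threshold=None): straight line of the TCP; frame=None keeps the orientation; velocity is the mean speed in m/s. With threshold (N) it stops when the force on the tool has changed by that much, and returns True; else False.
- robot.goto_joints(angles): joint-space move.
- robot.gripper_to(opening): finger opening in m; the grip force is fixed at half the most; returns when the fingers have stopped.
- robot.pause(seconds).
- robot.ik(position, orientation): joint angles nearest the present ones, or None.
- robot.get_state(): the state.
- robot.grab_frame(name): name is "scene" or "side" or "wrist"; returns the picture (480x640x3 uint8, red, green, blue); there is no depth.
- robot.camera_info(name): a dict with "fx", "fy", "cx", "cy" (pixels), "rvec" (rotation vector, rad) and "tvec" (3), from world to camera coordinates, as OpenCV has them. Camera axes: x right, y down, z forward; pixel columns grow to the right and rows downward; lengths in m; the calibration is good to about 2 mm. The wrist camera is an equidistant fisheye: a pixel r from the principal point sees the ray r / f radians off the axis. A picture is of the moment at which its call begins: read the wrist's pose just before it. camera_info takes no time and is no camera call; for the wrist camera it gives the pose at the moment of the call.
A pose or a line that the arm cannot do raises robot.PlanningError and nothing moves.
- robot.sign_off(): hands the job in, once; it reports no verdict.
The state is a dict: "time": time; "qpos": joint angles; "joint_vel": joint speeds; "effort": joint torques, N m; "ee_pos": TCP position; "tool_rot": TCP orientation; "force": force on the tool from outside, world axes, zero at the start; "moment": the same for the moment, N m; "opening": finger opening in m.
Only numpy, scipy, OpenCV 4.12 (cv2) and the standard library are available. Lean on these libraries where they do the work, as an engineer would, in place of code of your own. Each camera call takes 0.05 s, during which the arm holds its last target.

## Working session

There is one attempt and no reset: what is moved stays moved. The work goes in short steps, each a Python script; the robot and the scene stay as the last script left them, time stands still between calls to the robot, and variables do not carry over. Pictures are saved under pics/ and viewed, and the job is handed in when it is done.

```bash
ls; mkdir -p pics
python3 - <<'E'
from rig import robot
import cv2
for n in ["scene","side","wrist"]:
    i=robot.camera_info(n); print(n,i)
    cv2.imwrite(f"pics/{n}0.png",robot.grab_frame(n)[:,:,::-1])
s=robot.get_state(); print(s)
E
```

```text
pics
scene {'fx': 524.6708394564001, 'fy': 524.6708394564001, 'cx': 320.7646414082175, 'cy': 240.67999650910735, 'rvec': array([ 1.57915026,  1.64764467, -0.89310716]), 'tvec': array([ 0.07917004, -0.22997258,  1.43691817])}
side {'fx': 489.8399239432261, 'fy': 489.8399239432261, 'cx': 327.2184452400934, 'cy': 240.66580781322725, 'rvec': array([ 0.99801717, -2.44039369,  1.06766845]), 'tvec': array([0.35773737, 0.33551428, 0.57552793])}
wrist {'fx': 371.64829954431775, 'fy': 371.64829954431775, 'cx': 319.1481287323136, 'cy': 241.91704306918436, 'rvec': array([-2.37772626,  1.64503607,  0.24588704]), 'tvec': array([-0.62399549, -0.02972757,  0.39181135])}
{'time': 0.15, 'qpos': array([ 1.16949714,  0.41779959, -0.01030337,  1.61402982,  0.00471786,
        1.11074188, -0.05299539]), 'joint_vel': array([-0.00032484, -0.00257549, -0.00067493, -0.00224066, -0.00079316,
       -0.00055027,  0.00062687]), 'effort': array([-2.56610110e-04, -8.51541424e+01,  6.39209747e-01, -4.26140356e+01,
       -4.87518765e-02,  1.72325590e-02,  7.27709221e-05]), 'ee_pos': array([ 0.21994225, -0.58471924,  0.22399481]), 'tool_rot': array([[ 9.35960299e-01,  3.52105295e-01, -4.24014041e-04],
       [ 3.52105538e-01, -9.35959912e-01,  8.56449143e-04],
       [-9.52998664e-05, -9.50900088e-04, -9.99999543e-01]]), 'force': array([-0.10064387, -0.68294032,  0.10192924]), 'moment': array([-0.01504307, -0.04269399,  0.00907203]), 'opening': 0.09380409415512976}
```

View pics/scene0.png

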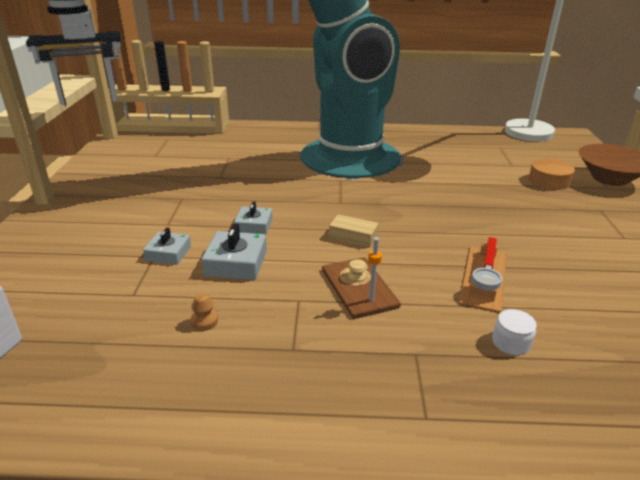

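View pics/side0.png

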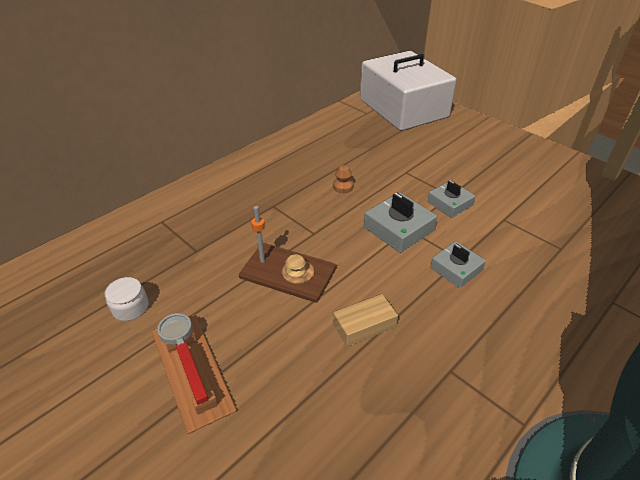

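View pics/wrist0.png

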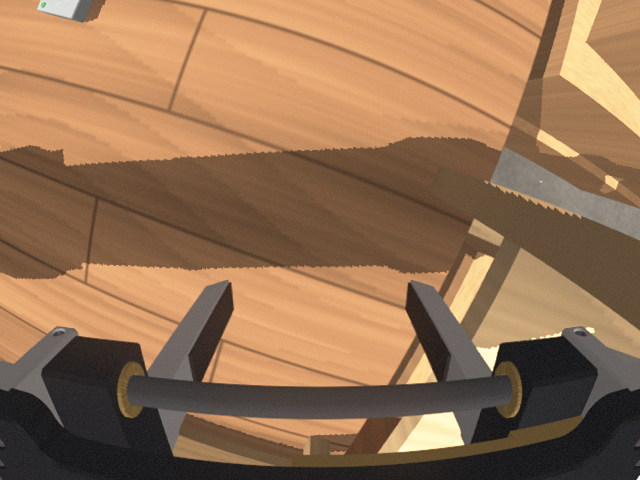

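Candidates for the timer are the boxes at scene (235,255), (254,219) and (167,247). The first is clearly the largest, and shows as (400,222) in the side view. I'll check it in close crops, along with the loupe and stand.

Run:
```python
import cv2,numpy as np
def c(n,x,y,w,h,k):
    i=cv2.imread(f"pics/{n}0.png")[y:y+h,x:x+w]; return cv2.resize(i,(w*k,h*k),interpolation=cv2.INTER_CUBIC)
cv2.imwrite("pics/c1.png",np.hstack([c("scene",195,215,80,75,5),c("side",360,180,80,75,5)]))
cv2.imwrite("pics/c2.png",np.hstack([c("scene",455,230,60,90,6),c("side",145,305,66+1,90,6)]))
cv2.imwrite("pics/c3.png",np.hstack([c("scene",315,230,90,90,4),c("side",235,200,105,90,4)]))
```

```text
(no output)
```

View pics/c1.png

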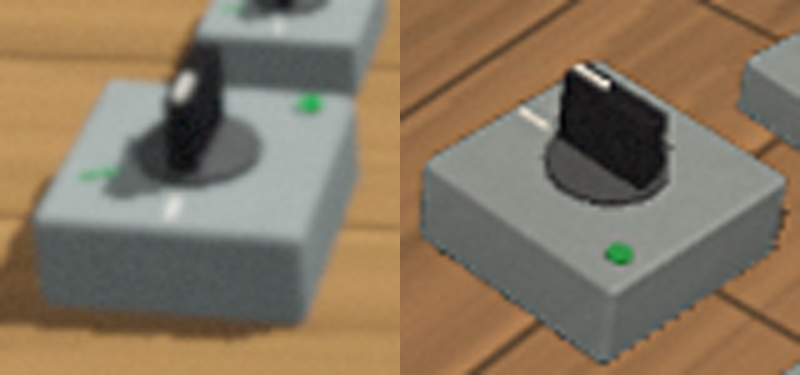

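View pics/c2.png

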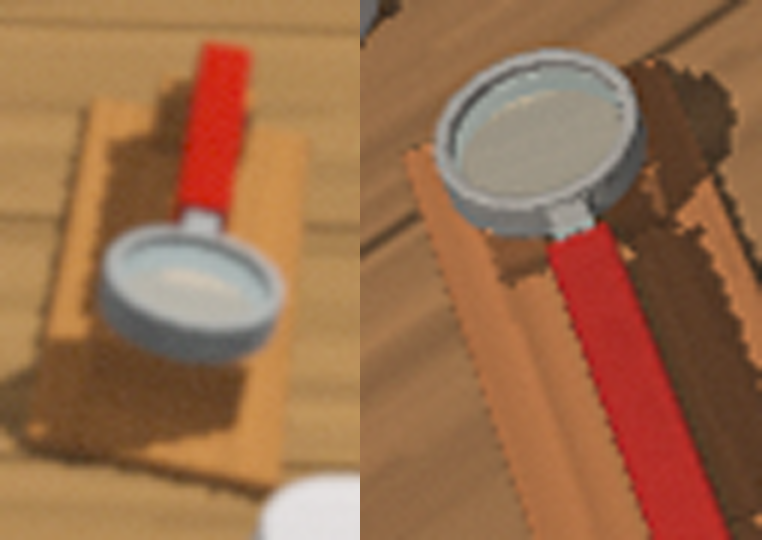

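View pics/c3.png

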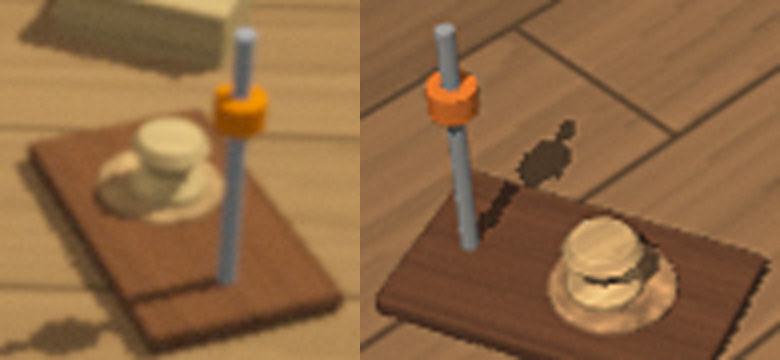

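```bash
cat > h.py <<'E'
import numpy as np, cv2
from scipy.optimize import least_squares
from rig import robot
def ray(i,p,fish=False):
    R,_=cv2.Rodrigues(np.array(i['rvec'])); t=np.array(i['tvec'])
    x=(p[0]-i['cx'])/i['fx']; y=(p[1]-i['cy'])/i['fy']
    if fish:
        r=np.hypot(x,y); d=np.array([x/r*np.sin(r),y/r*np.sin(r),np.cos(r)]) if r>1e-9 else np.array([0,0,1.])
    else: d=np.array([x,y,1.]); d/=np.linalg.norm(d)
    return -R.T@t, R.T@d
def onz(i,p,z,fish=False):
    o,d=ray(i,p,fish); return o+d*(z-o[2])/d[2]
def proj(i,P,fish=False):
    R,_=cv2.Rodrigues(np.array(i['rvec'])); c=R@np.asarray(P,float)+np.array(i['tvec'])
    if fish:
        a=np.arctan2(np.hypot(c[0],c[1]),c[2]); n=np.hypot(c[0],c[1])+1e-12
        return np.array([i['cx']+i['fx']*a*c[0]/n,i['cy']+i['fy']*a*c[1]/n])
    return np.array([i['cx']+i['fx']*c[0]/c[2],i['cy']+i['fy']*c[1]/c[2]])
def tri(rays):
    A=0;b=0
    for o,d in rays:
        M=np.eye(3)-np.outer(d,d);A=A+M;b=b+M@o
    X=np.linalg.solve(A,b); return X,[np.linalg.norm((np.eye(3)-np.outer(d,d))@(X-o)) for o,d in rays]
E
python3 - <<'E'
from h import *
np.set_printoptions(precision=4,suppress=True)
S=robot.camera_info("scene");D=robot.camera_info("side")
def s(x,y,k,ox,oy): return (x/k+ox-.4,y/k+oy-.4)
s1=lambda x,y:s(x,y,5,195,215); d1=lambda x,y:s(x-400,y,5,360,180)
s2=lambda x,y:s(x,y,6,455,230); d2=lambda x,y:s(x-360,y,6,145,305)
s3=lambda x,y:s(x,y,4,315,230); d3=lambda x,y:s(x-360,y,4,235,200)
print("timer top")
for p in [(112,80),(355,95),(303,242),(38,218)]: print(' S',onz(S,s1(*p),.04))
for p in [(785,182),(607,292),(425,170)]: print(' D',onz(D,d1(*p),.04))
def T(n,a,b):
    X,e=tri([ray(S,a),ray(D,b)]); print(n,X,e)
T('skirt',s1(197,150),d1(606,155))
print('key top ends side',onz(D,d1(575,65),.076),onz(D,d1(660,122),.076))
print('tick',onz(S,s1(173,207),.04),onz(D,d1(535,118),.04),'green tick',onz(S,s1(98,175),.04))
T('lens',s2(193,287),d2(540,140))
print(onz(S,s2(193,287),.0435),onz(D,d2(540,140),.0435))
print('handle root',onz(S,s2(203,212),.044),onz(D,d2(582,240),.044),'end',onz(S,s2(228,45),.044), onz(D,(203,397),.044))
T('post top',s3(244,35),d3(446,30)); T('collar',s3(241,111),d3(453,98))
T('post foot',s3(229,280),d3(470,246)); T('parttop',s3(173,135),d3(603,240))
for n,a,b in [('tin',(514,332),(127,298)),('spindle',(204,312),(344,180)),('blank',(354,231),(366,319))]: T(n,a,b)
E
```

```text
timer top
 S [ 0.4711 -0.2657  0.04  ]
 S [ 0.4769 -0.1698  0.04  ]
 S [ 0.577  -0.1758  0.04  ]
 S [ 0.5671 -0.2728  0.04  ]
 D [ 0.4696 -0.2646  0.04  ]
 D [ 0.4794 -0.1683  0.04  ]
 D [ 0.571  -0.1739  0.04  ]
skirt [ 0.5245 -0.2234  0.0443] [np.float64(0.0011418069415794281), np.float64(0.0011418069415793331)]
key top ends side [ 0.5446 -0.226   0.076 ] [ 0.501 -0.221  0.076]
tick [ 0.5575 -0.2259  0.04  ] [ 0.5614 -0.228   0.04  ] green tick [ 0.5381 -0.2572  0.04  ]
lens [0.5977 0.2279 0.0392] [np.float64(0.0005036770146169772), np.float64(0.000503677014617112)]
[0.6038 0.2262 0.0435] [0.5941 0.2286 0.0435]
handle root [0.5666 0.2376 0.044 ] [0.5611 0.2381 0.044 ] end [0.4717 0.2676 0.044 ] [0.4706 0.2648 0.044 ]
post top [0.6349 0.028  0.1353] [np.float64(0.00023598802137543004), np.float64(0.00023598802137539846)]
collar [0.6349 0.0289 0.0993] [np.float64(0.0005912122244521009), np.float64(0.0005912122244521251)]
post foot [0.6347 0.0296 0.0122] [np.float64(0.0007551387298633645), np.float64(0.0007551387298633704)]
parttop [0.5719 0.0056 0.043 ] [np.float64(0.0009270058039578814), np.float64(0.0009270058039577699)]
tin [0.7173 0.2447 0.0231] [np.float64(0.0009569390352869207), np.float64(0.0009569390352868614)]
spindle [ 0.6903 -0.2447  0.0203] [np.float64(0.0009295699802269904), np.float64(0.0009295699802270995)]
blank [0.4157 0.0016 0.0161] [np.float64(0.002448101729569371), np.float64(0.002448101729569314)]
```

```bash
cat >> h.py <<'E'
def Rd(yaw):
    c,s=np.cos(yaw),np.sin(yaw)
    return np.array([[c,s,0],[s,-c,0],[0,0,-1.]])
E
python3 - <<'E'
from h import *
np.set_printoptions(precision=4,suppress=True)
S=robot.camera_info("scene")
for p in [(254,215),(167,243)]: print(onz(S,p,.03))
for y in (0,np.pi): 
    print(robot.ik([.523,-.221,.2],Rd(y-.1)), robot.ik([.523,-.221,.07],Rd(y-.1-1.3)))
robot.move_ptp([.523,-.221,.20],Rd(-.1))
i=robot.camera_info("wrist"); print(i, robot.get_state()['ee_pos'],robot.get_state()['time'])
f=robot.grab_frame("wrist"); cv2.imwrite("pics/w1.png",f[:,:,::-1])
import pickle; pickle.dump(i,open("w1.pkl","wb"))
E
```

```text
[ 0.3883 -0.2056  0.03  ]
[ 0.5053 -0.3557  0.03  ]
[ 0.4878  0.3466 -0.1758  1.7799  0.0697  1.0211 -1.3851] [ 0.2483  0.513   0.1234  1.8801 -0.0884  0.7537 -2.5503]
[ 0.8595  0.4111 -0.6514  1.7674  0.2818  1.0579  1.5793] [ 0.7158  0.5568 -0.4741  1.8635  0.3423  0.8022  0.2329]
{'fx': 371.64829954431775, 'fy': 371.64829954431775, 'cx': 319.1481287323136, 'cy': 241.91704306918436, 'rvec': array([-1.963 ,  2.1717,  0.3217]), 'tvec': array([-0.1678,  0.4966,  0.5248])} [ 0.5227 -0.222   0.2   ] 1.8833
```

View pics/w1.png

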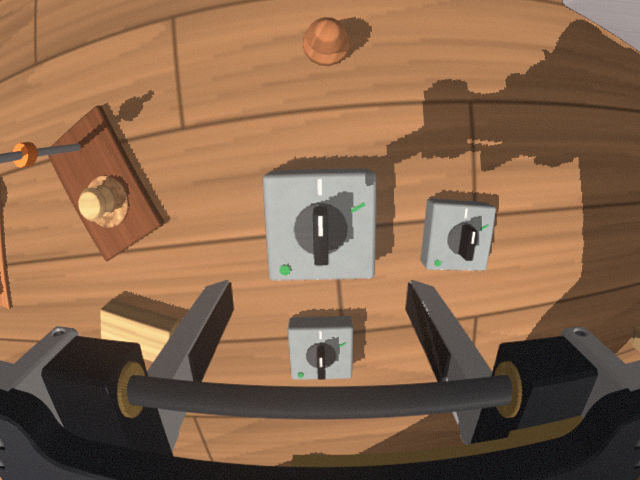

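The wrist view shows the largest timer at (320,226), its key nearly aligned with the tool, and the green stop tick clockwise from the white rest tick. I'll measure it here.

Run:
```python
from h import *
import pickle
np.set_printoptions(precision=4,suppress=True)
i=pickle.load(open("w1.pkl","rb"))
f=cv2.imread("pics/w1.png")
c=f[160:295,250:390]; cv2.imwrite("pics/w1c.png",cv2.resize(c,None,fx=4,fy=4,interpolation=cv2.INTER_CUBIC))
cs=[onz(i,p,.04,True) for p in [(264,174),(374.5,173),(376,279),(270,280)]]
print(np.array(cs),np.mean(cs,0))
print('skirt',onz(i,(320.5,230),.044,True))
P=np.array([.5225,-.2215,.066])
```

```text
[[ 0.5771 -0.1793  0.04  ]
 [ 0.5684 -0.2743  0.04  ]
 [ 0.47   -0.2696  0.04  ]
 [ 0.479  -0.1711  0.04  ]] [ 0.5236 -0.2236  0.04  ]
skirt [ 0.5233 -0.2229  0.044 ]
```

View pics/w1c.png

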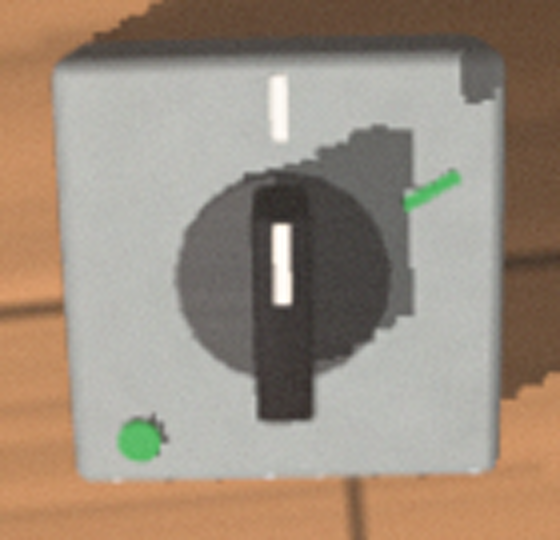

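Run:
```python
from h import *
import pickle
np.set_printoptions(precision=4,suppress=True)
i=pickle.load(open("w1.pkl","rb"))
a=onz(i,(320.2,207.5),.076,True);b=onz(i,(321.5,263.7),.076,True);print(a,b,(a+b)/2,np.arctan2(*(a-b)[1::-1]))
robot.move_ptp([.5234,-.2228,.12],Rd(-.08))
r=robot.move_linear([.5234,-.2228,.068],velocity=.08,threshold=8); s=robot.get_state(); print(r,s['ee_pos'],s['force'])
robot.gripper_to(0.0)
s=robot.get_state();print(s['opening'],s['force'],s['moment'],s['ee_pos'],s['qpos'],s['time'])
i=robot.camera_info("wrist");cv2.imwrite("pics/w2.png",robot.grab_frame("wrist")[:,:,::-1])
```

```text
[ 0.5498 -0.2252  0.076 ] [ 0.5037 -0.2216  0.076 ] [ 0.5268 -0.2234  0.076 ] -0.0773712132588885
False [ 0.5236 -0.2228  0.0682] [ 1.1666  0.3707 -0.1793]
0.011899036568388898 [-0.6507 -3.2641 -1.033 ] [-0.627   0.0326  0.0473] [ 0.5234 -0.2231  0.068 ] [ 0.4746  0.5203 -0.1596  1.8701  0.1154  0.7598 -1.399 ] 4.375
```

View pics/w2.png

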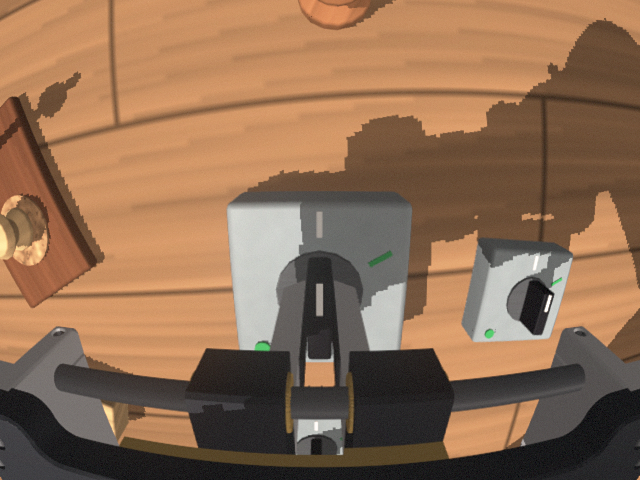

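Run:
```python
from h import *
np.set_printoptions(precision=4,suppress=True)
s=robot.get_state(); q0=np.array(s['qpos']); m0=s['moment'][2]
for d in [.3,.6,.85,.95,1.0,1.04,1.08,1.12]:
    q=q0.copy(); q[6]-=d; robot.goto_joints(q); s=robot.get_state()
    print(d,s['moment'],s['force'],s['opening'],s['qpos'][6]-q0[6],s['ee_pos'],s['time'])
    if abs(s['moment'][2]-m0)>.3: break
i=robot.camera_info("wrist");cv2.imwrite("pics/w3.png",robot.grab_frame("wrist")[:,:,::-1])
```

```text
0.3 [-0.5383  0.031   0.0961] [-0.2021 -2.6385 -0.3713] 0.01166317726177893 -0.29579875079354956 [ 0.5234 -0.2233  0.068 ] 4.825
0.6 [-0.8417  0.1516  0.1748] [-1.2127 -4.8742  0.0434] 0.011865656717121937 -0.5933886352340227 [ 0.5233 -0.2233  0.068 ] 5.225
0.85 [-1.0963  0.3302  0.121 ] [-1.4433 -4.5277 -0.3541] 0.01179647382764157 -0.842299210604937 [ 0.5233 -0.2234  0.068 ] 5.5833
0.95 [-1.1321  0.3957  0.1615] [-1.7842 -5.6121  0.7415] 0.011631372330859376 -0.9429646413753494 [ 0.5232 -0.2234  0.068 ] 5.8333
1.0 [-1.0936  0.4145  0.0832] [-2.4592 -5.0253  1.1772] 0.011407011504890648 -0.9925469889371674 [ 0.5232 -0.2234  0.068 ] 6.0833
1.04 [-1.0848  0.4512  0.1568] [-2.215  -4.6047  0.3555] 0.012086029580774874 -1.032449934642284 [ 0.5232 -0.2234  0.068 ] 6.3333
1.08 [-1.203   0.4648  0.2937] [-2.5533 -5.4175  0.9352] 0.011456946775650654 -1.0723046613492897 [ 0.5232 -0.2234  0.068 ] 6.5833
1.12 [-1.2378  0.5139  0.5756] [-2.6844 -4.8069  1.1812] 0.012298074881656013 -1.11212487804636 [ 0.5232 -0.2234  0.068 ] 6.8333
```

View pics/w3.png

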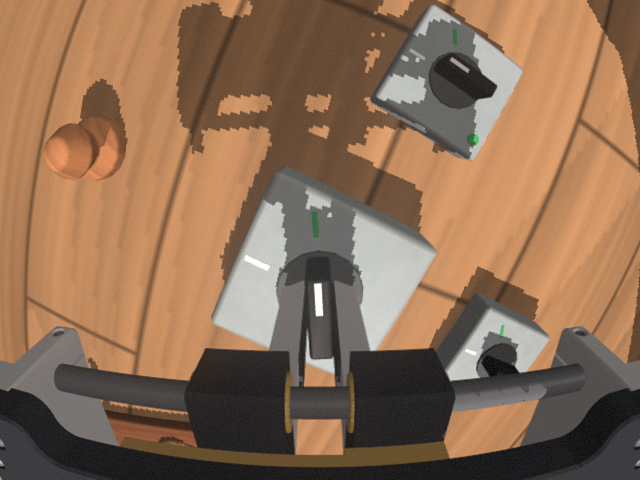

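Moment z jumps to 0.58 N m and the key points at the green tick, so it is at the stop. Next I release it.

Run:
```python
from h import *
np.set_printoptions(precision=4,suppress=True)
robot.gripper_to(.062); robot.pause(.3)
p=robot.get_state()['ee_pos']; robot.move_linear([p[0],p[1],.14],velocity=.15)
s=robot.get_state(); print(s['opening'],s['force'],s['moment'],s['time'])
cv2.imwrite("pics/w4.png",robot.grab_frame("wrist")[:,:,::-1])
```

```text
0.061953929033243094 [-0.5412 -0.0917  0.6011] [ 0.1352 -0.002   0.0369] 8.7167
```

View pics/w4.png

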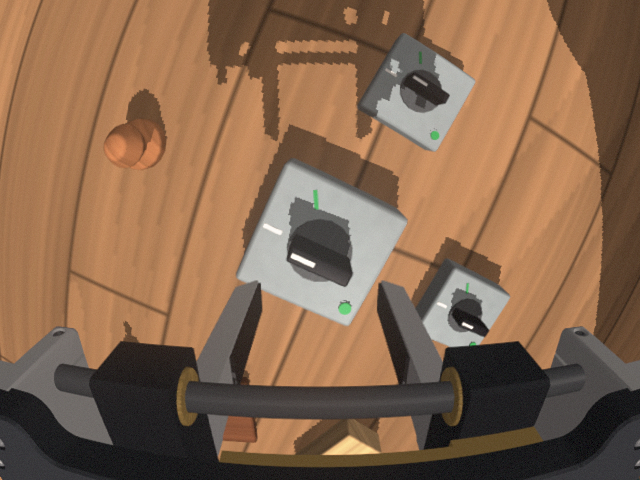

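The key has sprung back: its white mark faces the white tick near (270,230). Now the loupe.

Run:
```python
from h import *
import pickle
np.set_printoptions(precision=4,suppress=True)
p=robot.get_state()['ee_pos']; robot.move_linear([p[0],p[1],.25],velocity=.25)
print(robot.ik([.521,.251,.24],Rd(-.29)))
robot.move_ptp([.52,.245,.24],Rd(-.29))
i=robot.camera_info("wrist");pickle.dump(i,open("w5.pkl","wb"))
cv2.imwrite("pics/w5.png",robot.grab_frame("wrist")[:,:,::-1]);print(robot.get_state()['time'])
```

```text
[-0.0034  0.3838 -0.6361  1.6993  0.2473  1.14   -2.5697]
11.1167
```

View pics/w5.png

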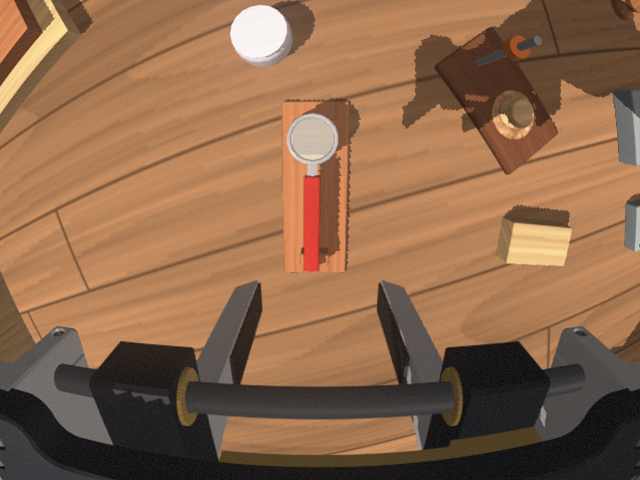

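Run:
```python
import cv2,numpy as np
f=cv2.imread("pics/w5.png")
a=cv2.resize(f[105:280,270:360],None,fx=3.4,fy=3.4,interpolation=cv2.INTER_CUBIC)
b=cv2.resize(f[20:180,430:565],None,fx=3.4,fy=3.4,interpolation=cv2.INTER_CUBIC)
h=max(a.shape[0],b.shape[0]); b=np.pad(b,((0,h-b.shape[0]),(0,0),(0,0)))
cv2.imwrite("pics/w5c.png",np.hstack([a,b])); print(a.shape,b.shape)
```

```text
(595, 306, 3) (595, 459, 3)
```

View pics/w5c.png

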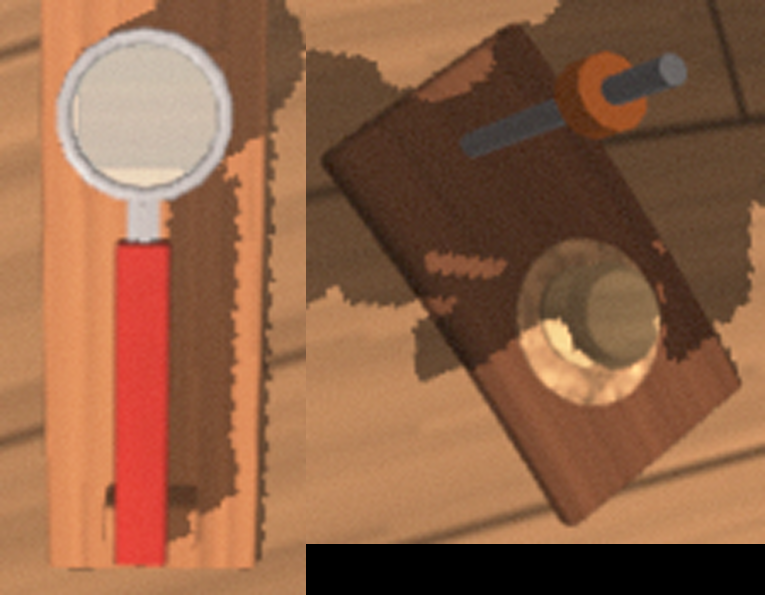

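Run:
```python
from h import *
import pickle
np.set_printoptions(precision=4,suppress=True)
i=pickle.load(open("w5.pkl","rb"));k=3.4
A=lambda x,y:(x/k+270-.35,y/k+105-.35); B=lambda x,y:((x-306)/k+430-.35,y/k+20-.35)
L=onz(i,A(144.5,115),.0435,True);r=onz(i,A(143.5,241),.044,True);e=onz(i,A(141,566),.044,True)
print(L,r,e,np.linalg.norm((r-L)[:2]),np.linalg.norm((e-L)[:2]))
u=(L-e)[:2];u/=np.linalg.norm(u);print('yaw',np.arctan2(u[1],u[0]),'handle',L[:2]-.08*u)
print('part',onz(i,B(622,316),.044,True),'cork',onz(i,B(590,322),.014,True))
S=robot.camera_info("scene");D=robot.camera_info("side")
ss=lambda x,y:(x/4+315-.4,y/4+230-.4); dd=lambda x,y:((x-360)/4+235-.4,y/4+200-.4)
print('part S/D',onz(S,ss(173,132),.044),onz(D,dd(604,238),.044)); 
print('cork',onz(S,ss(161,183),.014),onz(D,dd(613,285),.014))
for n,b,w,z in [('posttop',(446,30),(672,70),.135),('foot',(470,246),(475,147),.012),('collar',(453,98),(610,93),.1)]:
    a={'posttop':(244,35),'foot':(229,280),'collar':(241,111)}[n]
    print(n,tri([ray(S,ss(*a)),ray(D,dd(*b)),ray(i,B(*w),True)]))
```

```text
[0.5987 0.2273 0.0435] [0.5648 0.2379 0.044 ] [0.4719 0.2672 0.044 ] 0.03550516495530811 0.132919137296617
yaw -0.3045933541955165 handle [0.5224 0.2513]
part [0.5727 0.008  0.044 ] cork [0.5705 0.0033 0.014 ]
part S/D [0.5718 0.0064 0.044 ] [0.5718 0.0041 0.044 ]
cork [0.5692 0.0025 0.014 ] [0.5705 0.0014 0.014 ]
posttop (array([0.6349, 0.0286, 0.1348]), [np.float64(0.00045653651311933994), np.float64(0.0009685580312563856), np.float64(0.0014027211242443984)])
foot (array([0.6344, 0.0293, 0.0124]), [np.float64(0.0010929131236503483), np.float64(0.00043453221577250284), np.float64(0.0006760370026020255)])
collar (array([0.6352, 0.0285, 0.0996]), [np.float64(0.001009838123229952), np.float64(0.0004716838818717972), np.float64(0.0009367361827207639)])
```

Run:
```python
from h import *
import pickle
np.set_printoptions(precision=4,suppress=True)
R=Rd(-.3045); g=np.array([.5222,.2514])
robot.move_ptp([*g,.10],R)
r=robot.move_linear([*g,.037],velocity=.08,threshold=8);s=robot.get_state();print(r,s['ee_pos'],s['force'])
robot.gripper_to(0.0)
s=robot.get_state();print(s['opening'],s['force'],s['ee_pos'])
robot.move_linear([*g,.06],velocity=.06); robot.move_linear([*g,.235],velocity=.2)
robot.pause(.2);s=robot.get_state();print(s['opening'],s['force'],s['ee_pos'],s['time'])
i=robot.camera_info("wrist");pickle.dump((i,s),open("w6.pkl","wb"))
cv2.imwrite("pics/w6.png",robot.grab_frame("wrist")[:,:,::-1])
```

```text
False [0.5224 0.2516 0.0373] [-0.4876 -0.2615  0.4892]
0.015740300196686482 [-1.2999 -0.6036  0.4916] [0.5222 0.2514 0.037 ]
0.01600100983062511 [ 0.0746 -0.5305 -0.4899] [0.5219 0.2513 0.2341] 15.2
```

View pics/w6.png

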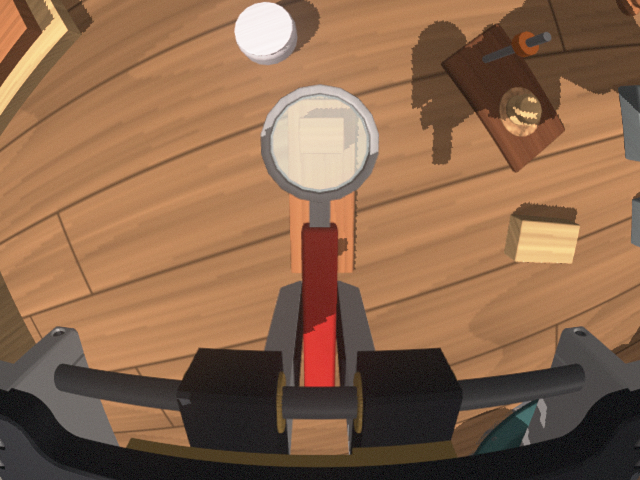

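Run:
```python
from h import *
import pickle
np.set_printoptions(precision=4,suppress=True)
i,s=pickle.load(open("w6.pkl","rb"));p=np.array(s['ee_pos']);Rt=np.array(s['tool_rot'])
for z in (6.5,): print('lens rel tool',Rt.T@(onz(i,(319.7,143),p[2]+z/1000,True)-p))
y=-.3045
tgt=np.array([.572,.0055]); c=tgt-.08*np.array([np.cos(y),np.sin(y)])
for yy in (y,0,.3):
  c2=tgt-.08*np.array([np.cos(yy),np.sin(yy)]); print(yy,c2,robot.ik([*c2,.0995],Rd(yy)))
robot.move_ptp([*c,.235],Rd(y))
robot.move_linear([*c,.16],velocity=.15)
robot.pause(.2)
s=robot.get_state();i=robot.camera_info("wrist");pickle.dump((i,s),open("w7.pkl","wb"))
for n in ("wrist","scene","side"): cv2.imwrite(f"pics/{n}7.png",robot.grab_frame(n)[:,:,::-1])
print(s['ee_pos'],s['time'],s['tool_rot'])
```

```text
lens rel tool [ 0.0807 -0.0002 -0.0066]
-0.3045 [0.4957 0.0295] [ 0.3263  0.4087 -0.5338  2.0207  0.29    0.7854 -2.254 ]
0 [0.492  0.0055] [ 0.4153  0.411  -0.5822  2.0301  0.3152  0.7877 -1.9246]
0.3 [ 0.4956 -0.0181] [ 0.4921  0.4258 -0.6199  2.0201  0.3419  0.7977 -1.5987]
[0.4962 0.0296 0.1608] 16.9917 [[ 0.954  -0.2998  0.0014]
 [-0.2998 -0.954  -0.0002]
 [ 0.0014 -0.0003 -1.    ]]
```

View pics/wrist7.png

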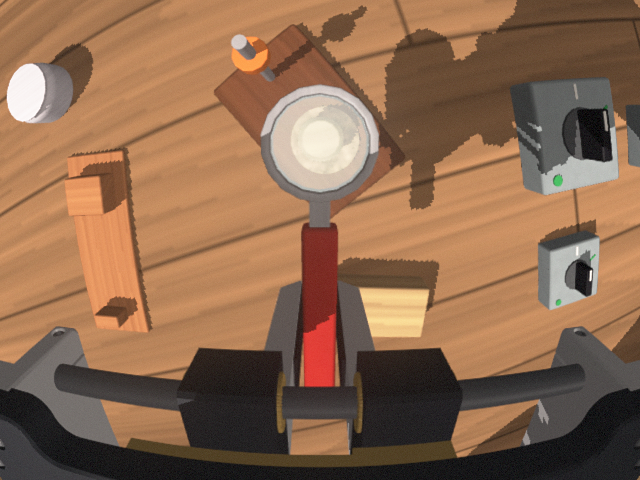

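View pics/scene7.png

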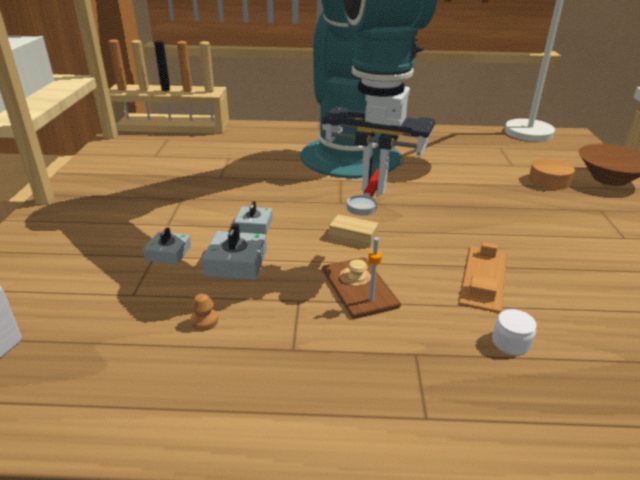

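View pics/side7.png

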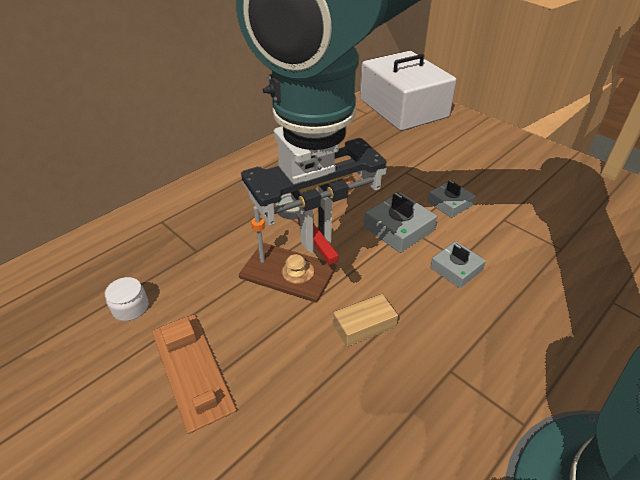

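Run:
```python
import cv2
f=cv2.imread("pics/wrist7.png")
cv2.imwrite("pics/w7c.png",cv2.resize(f[75:210,245:395],None,fx=4,fy=4,interpolation=cv2.INTER_CUBIC))
```

```text
(no output)
```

View pics/w7c.png

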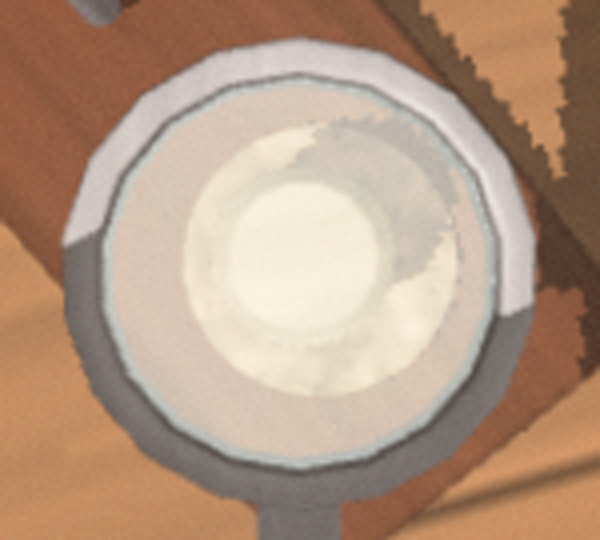

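Run:
```python
from h import *
import pickle
np.set_printoptions(precision=4,suppress=True)
i,s=pickle.load(open("w7.pkl","rb"));p=np.array(s['ee_pos'])
W=lambda x,y:(x/4+245-.4,y/4+75-.4)
print('cam',ray(i,(320,240),True))
L=onz(i,W(300,272),p[2]+.0065,True);Li=onz(i,W(301,268),p[2]+.003,True)
print('lens',L,Li,'nominal',p+.08*np.array([.954,-.3,0]))
print('part',onz(i,W(305,258),.044,True),'cork',onz(i,W(321,259),.014,True))
print(onz(i,W(300,40),p[2]+.0065,True)-onz(i,W(300,505),p[2]+.0065,True),onz(i,W(65,270),p[2]+.0065,True)-onz(i,W(536,270),p[2]+.0065,True))
```

```text
cam (array([0.577 , 0.0045, 0.3193]), array([-0.2709,  0.0832, -0.959 ]))
lens [0.5733 0.0056 0.1673] [0.5736 0.0054 0.1638] nominal [0.5725 0.0056 0.1608]
part [0.5725 0.0048 0.044 ] cork [0.5709 0.0018 0.014 ]
[ 0.0458 -0.0144  0.    ] [0.0144 0.0458 0.    ]
```

Run:
```python
from h import *
import pickle
np.set_printoptions(precision=4,suppress=True)
i=pickle.load(open("w5.pkl","rb"));k=3.4
A=lambda x,y:(x/k+270-.35,y/k+105-.35)
z=.0435
print(np.linalg.norm(onz(i,A(57,115),z,True)-onz(i,A(232,115),z,True)),np.linalg.norm(onz(i,A(144,28),z,True)-onz(i,A(144,202),z,True)))
f=cv2.imread("pics/side7.png")[190:300,235:355];g=cv2.imread("pics/scene7.png")[160:300,320:400]
a=cv2.resize(f,None,fx=4,fy=4,interpolation=cv2.INTER_CUBIC);b=cv2.resize(g,None,fx=4,fy=4,interpolation=cv2.INTER_CUBIC)
a=np.pad(a,((0,b.shape[0]-a.shape[0]),(0,0),(0,0)));cv2.imwrite("pics/c7.png",np.hstack([b,a]))
```

```text
0.0485990864416162 0.04894857190244462
```

View pics/c7.png

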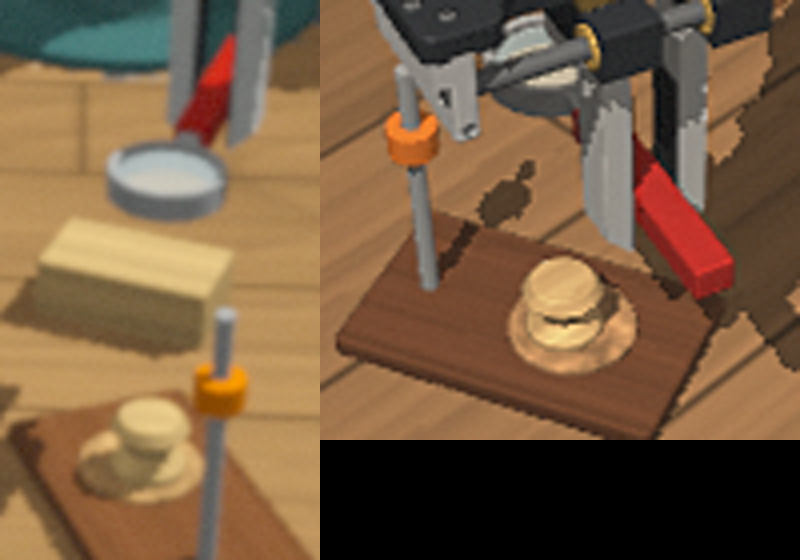

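Run:
```python
from h import *
import pickle
np.set_printoptions(precision=4,suppress=True)
i,s=pickle.load(open("w7.pkl","rb"));p=np.array(s['ee_pos'])
ux=np.array([.954,-.3,0]);uy=np.array([.3,.954,0])
S=robot.camera_info("scene");D=robot.camera_info("side")
im=cv2.imread("pics/c7.png")
for tilt,col in ((0,(0,255,0)),(4,(255,0,255))):
  t=np.radians(tilt); vx=ux*np.cos(t)-np.array([0,0,1])*np.sin(t); vz=np.array([0,0,1])*np.cos(t)+ux*np.sin(t)
  def dr(P,cam):
    q=proj(cam,P); q=(q-np.array([320,160])+.4)*4 if cam is S else (q-np.array([235,190])+.4)*4+np.array([320,0])
    cv2.circle(im,tuple(int(v) for v in np.round(q)),1,col,-1)
  for a in np.linspace(0,2*np.pi,60): 
    for z in (.0065,-.0065):
      P=p+vx*(.08+.025*np.cos(a))+uy*.025*np.sin(a)+vz*z; dr(P,S)
  for yy in (-.008,.008):
    for z in (-.007,.007):
      for f in np.linspace(-.054,.044,50): dr(p+vx*f+uy*yy+vz*z,D)
cv2.imwrite("pics/c7b.png",im)
```

```text
(no output)
```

View pics/c7b.png

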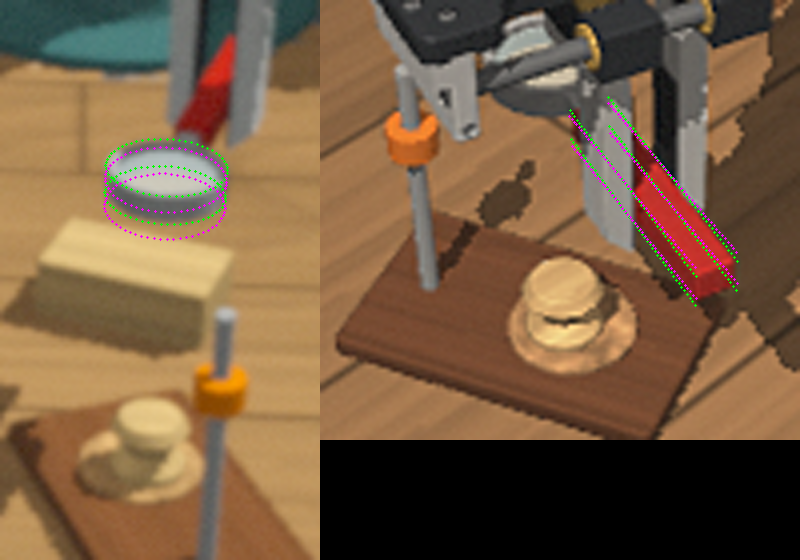

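The overlay of a level loupe matches the image, so there is no droop. I'll descend to collar height.

Run:
```python
from h import *
import pickle
np.set_printoptions(precision=4,suppress=True)
y=-.3045; c=np.array([.572,.0052])-.0803*np.array([np.cos(y),np.sin(y)])
print(robot.move_linear([*c,.0995],velocity=.06,threshold=12,frame=Rd(y))); robot.pause(.6)
s=robot.get_state();i=robot.camera_info("wrist");pickle.dump((i,s),open("w8.pkl","wb"))
fs={n:robot.grab_frame(n)[:,:,::-1] for n in ("wrist","scene","side")}
for n in fs: cv2.imwrite(f"pics/{n}8.png",fs[n])
p=np.array(s['ee_pos']);print(p,s['time'],s['tool_rot'],s['force'],s['opening'])
S=robot.camera_info("scene")
ux=np.array([np.cos(y),np.sin(y),0]);uy=np.array([-ux[1],ux[0],0])
b=cv2.resize(fs["scene"][190:310,310:410],None,fx=4,fy=4,interpolation=cv2.INTER_CUBIC)
b2=b.copy()
for a in np.linspace(0,2*np.pi,60):
  for z in (.0065,-.0065):
    q=(proj(S,p+ux*(.08+.025*np.cos(a))+uy*.025*np.sin(a)+[0,0,z])-[310,190]+.4)*4; cv2.circle(b2,tuple(int(v) for v in np.round(q)),1,(0,255,0),-1)
cv2.imwrite("pics/c8.png",np.hstack([b,b2]))
```

```text
False
[0.4954 0.0293 0.0995] 18.9 [[ 0.954  -0.2998  0.    ]
 [-0.2998 -0.954  -0.    ]
 [ 0.0001  0.     -1.    ]] [ 0.3172  0.1454 -0.2451] 0.015540299521077595
```

View pics/c8.png

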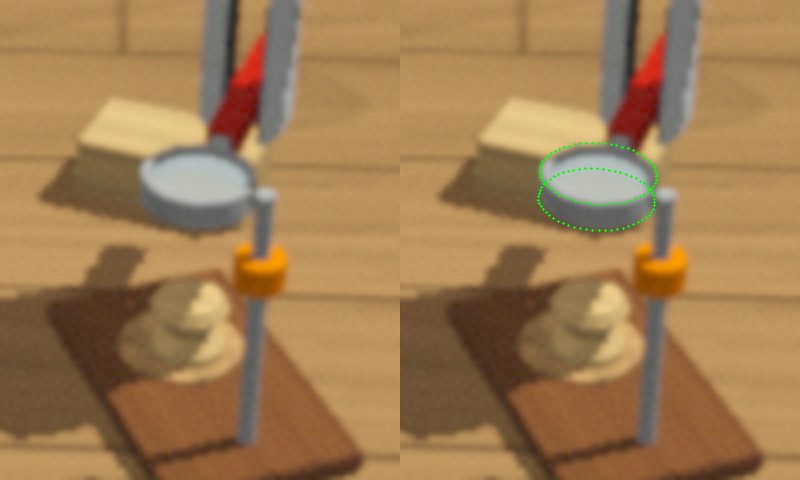

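View pics/wrist8.png

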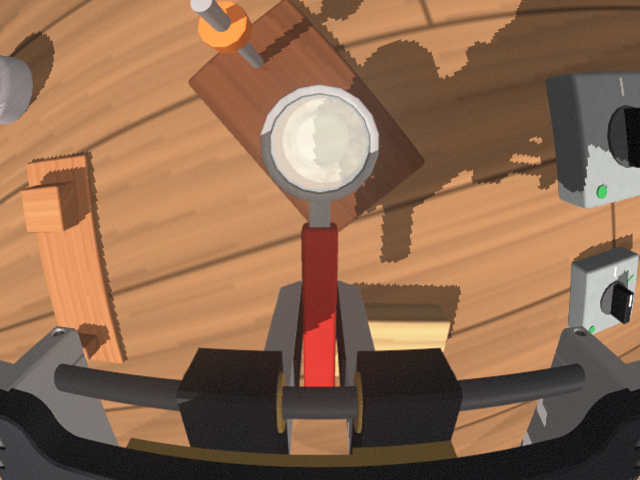

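View pics/side8.png

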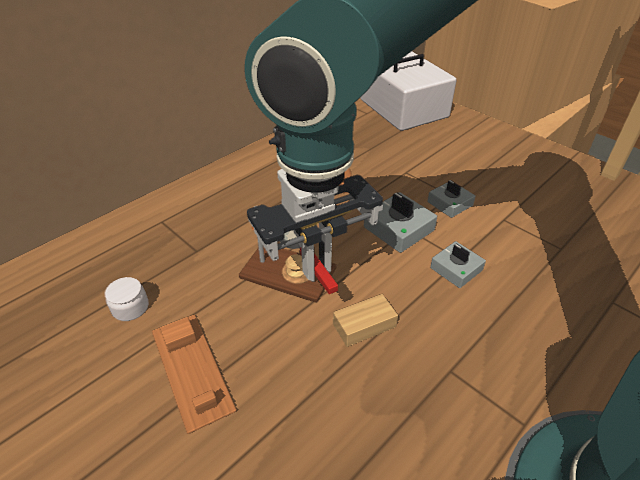

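Run:
```python
import cv2
f=cv2.imread("pics/wrist8.png")
cv2.imwrite("pics/w8c.png",cv2.resize(f[75:210,245:395],None,fx=4,fy=4,interpolation=cv2.INTER_CUBIC))
```

View pics/w8c.png

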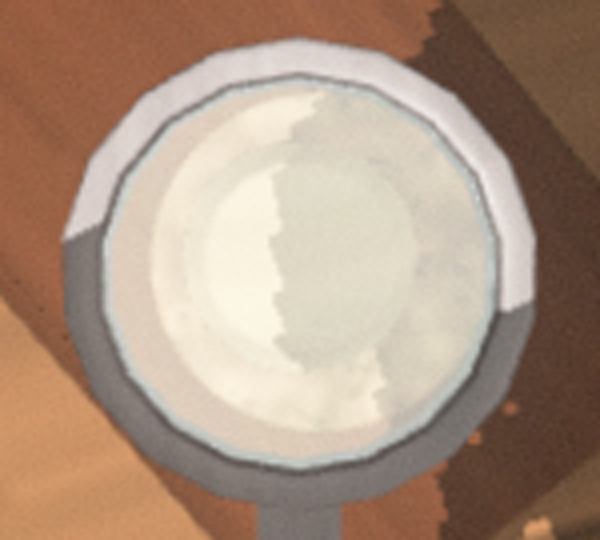

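Run:
```python
from h import *
import pickle
np.set_printoptions(precision=4,suppress=True)
i,s=pickle.load(open("w8.pkl","rb"));p=np.array(s['ee_pos'])
W=lambda x,y:(x/4+245-.4,y/4+75-.4)
print('lens',onz(i,W(300,271),p[2]+.0065,True),onz(i,W(301,268),p[2]+.003,True))
print('part',onz(i,W(309,263),.044,True),'cork',onz(i,W(325,259),.014,True))
```

```text
lens [0.5727 0.0053 0.106 ] [0.5729 0.0051 0.1025]
part [0.5718 0.0041 0.044 ] cork [0.571  0.0014 0.014 ]
```

Run:
```python
from rig import robot
print(robot.sign_off())
```

```text
the job is handed in; nothing more can be done
None
```

I did the job in the order asked and handed it in at about 19 s on the robot's clock, with the loupe still held over the knob; no verdict is reported.

- **Timer:** I gripped the wing key on the largest timer and turned it clockwise 1.11 rad at the wrist. The twisting moment rose sharply to 0.58 N m at the end, and the key's mark pointed at the green tick. After I let go, the picture showed the key back at its rest mark.
- **Loupe:** I gripped it at the middle of the handle and carried it high over the bench. It is now held level, and an overlay of a level loupe matched the scene-camera picture.
- **Centring:** In the last wrist picture the lens is about 1 mm off the knob's centre in both x and y. My separate measurements of the knob's y-position differed by 2 to 4 mm, so that figure is approximate.
- **Height:** The loupe is held at 99.5 mm above the bench, and I measured the middle of the collar at 99.3 to 99.6 mm.
- **Doubtful check:** The lens ring's apparent size in the wrist picture would allow it to be up to about 2 mm low. The scene overlay did not show any sag.
- **Other things:** The contact force at the end was under 0.5 N. The knob, collar, tin and blank looked undisturbed in the last pictures. The finial was last seen in place just before the loupe was lowered.

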